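# Clamp a glued stamp block in a ratchet press

## Task

The rubber on the long wooden stamp block has just been glued: lay the block flat and straight in the mouth of the little press and slide it gently in until its end meets the backstop, centred under the platen and with its other end sticking out towards the robot. Let go, then turn the black knob clockwise to lower the platen onto the block, and go on by feel until the knob's ratchet slips and clicks; stop after one or two clicks, never more than three, and leave the block clamped there. Do not disturb the other things on the desk.

Things in the scene. Friction and masses are not known exactly. Their poses are not given: they have to be found in the camera images.
- block: Long stamp block, pale wood with a thin dark rubber layer underneath: 160 (x) by 44 (y) by 22 mm (z), about 100 g. Origin at the centre of its underside, x along its length. It lies flat on the desk at first, rubber down; its two ends are alike.
- press: Fixed grey press. Origin at the centre of its base's underside, on the desk; z up; x points into the press, away from the robot: the block goes in along it from the -x side. Base plate 110 (x) by 118 (y) mm, top 12 mm above the desk. Two posts at y = +-51 mm, 26 by 14 mm, leave 88 mm between them; a crossbar 36 (x) by 118 (y) mm bridges them, 73 to 91 mm above the desk.
- home (a point): Where the block's origin belongs: on the base plate's top, 40 mm before the press axis (x = -40, y = 0, z = 12 mm in the press's frame). The block then touches the backstop and overhangs the base plate's front edge by 65 mm.
- backstop: Steel strip 70 mm long (y), 8 mm thick, fixed across the base plate and 18 mm higher than it. Its origin is the middle of its front face's lower edge, 40 mm behind the press axis (x = +40 mm in the press's frame). It is rigid: meet it slowly, with 10 N or so; 35 N squeezes the fresh glue out of place.
- platen: Aluminium plate 60 (x) by 84 (y) by 10 mm under the crossbar, on the press axis, origin at the centre of its underside. It comes down 2.4 mm per radian of the steel collar and does not turn. A dark steel pad, 50 by 60 mm, is set under it, and its face hangs 4 to 8 mm below the platen's underside: each time another setting, not measured. The pad starts 3.5 to 9.5 mm above the home block's top.
- knob_axis (a point): Centre of the knob's flat top, 137 mm above the desk on the press axis; stays put. The knob is a black ribbed cylinder, 42 mm in diameter, 36 mm high, on a steel collar 56 mm in diameter (91 to 101 mm above the desk) that carries the screw. They turn about the vertical without rising or sinking; clockwise from above lowers the platen; 2 to 5 rad in all are needed, in several grasps.
- knob_grip (a point): Grip point on the axis, 126 mm above the desk. Knob and collar turn together against 0.16 Nm while the platen runs free. When the pad bears on the block, the torque rises within 0.1 to 0.4 rad to 0.40 Nm; then the collar stands and the knob slips on it, a click each 20 degrees. Read at rest, both torques are lower, still 0.24 Nm apart. Let go, the collar may spring back a little.
- knob_mark (a point): White line on the knob's top: this point is 18 mm from the axis, 137 mm above the desk. Its angle about the axis is the knob's.
- collar_mark (a point): Short dark line on the collar's top: this point is 25 mm from the axis, 101 mm above the desk. It lies under the knob's line at the start; the angle by which the knob's line has gone clockwise past it is the slip (20 degrees a click). The slip does not undo itself. Turned back anticlockwise, both turn and the platen rises.
- tape_roll: Bystander: clear tape roll lying flat, 62 mm in diameter, 19 mm high, origin at its underside.
- glue_bottle: Bystander: white glue bottle, 44 mm in diameter, 110 mm high, origin at its underside.
- small_stamp: Bystander: small wooden stamp, 50 by 35 by 24 mm, origin at its underside.
- brush_pot: Bystander: red pot of brushes, 84 mm in diameter, about 190 mm high with the brushes, origin at its underside.
Things that resemble listed ones, but are neither listed nor needed, are in the scene too. Of the things that look like the block, the larger one is meant. Of the things shaped like the press, the grey one is meant.

How it is judged (in metres and radians):
On the way, in this order (a step that is already met when the one before it is completed fails the run):
1. the block lies flat on the base plate, centred and against the backstop, let go (x of block in the frame of press between -0.0435 and -0.035 m and y of block in the frame of press between -0.01 and 0.01 m and z of block in the frame of press between 0.009 and 0.015 m and angle between the x axis of block and the x axis of press, either way round below 0.12 rad and angle between block's own z axis and vertical below 0.08 rad and contact force between block and the fingers below 0.2 N and horizontal distance between knob_mark and collar_mark below 0.0077 m), for 0.2 s.
2. the platen bears on the block and the knob has slipped one click (contact force between platen and block above 12 N and horizontal distance between knob_mark and collar_mark above 0.0094 m), for 0.1 s.
At the end, for the whole second after the job is handed in: The block lies flat and at rest on the base plate, its end within 3.5 mm of the backstop, centred within 10 mm and straight within 0.12 rad; the platen presses on it with more than 12 N; the knob has slipped by one to three clicks (0.30 to 1.15 rad) (all of step 2 and x of block in the frame of press between -0.0435 and -0.035 m and y of block in the frame of press between -0.01 and 0.01 m and z of block in the frame of press between 0.009 and 0.015 m and angle between the x axis of block and the x axis of press, either way round below 0.12 rad and angle between block's own z axis and vertical below 0.08 rad and horizontal distance between knob_mark and collar_mark below 0.0241 m and linear speed of block below 0.01 m/s); the robot touches nothing.
It fails at once if the knob is turned on past three clicks (more than 1.15 rad of slip) (horizontal distance between knob_mark and collar_mark above 0.0241 m).
It fails at once if the block is driven against the backstop with more than 35 N (contact force between block and backstop above 35 N).
It fails at once if the tape roll, glue bottle, small stamp or brush pot is moved by more than 20 mm or tipped (distance of any of tape_roll, glue_bottle, small_stamp, brush_pot from where it was at the start of the episode above 0.02 m or angle between any of tape_roll, glue_bottle, small_stamp, brush_pot's own z axis and vertical above 0.3 rad).
It also fails if it takes over 72 s, if anything falls off the work surface, if the arm or the gripper's body presses on something with over 40 N, if the wrist force passes 120 N, or if a joint passes its speed limit or range.

## Robot

A 7-joint arm with a two-finger parallel gripper is mounted at the origin on the work surface. World frame = base frame: x ahead of the robot, y to its left, z up, the work surface at z = 0. Lengths are in m, angles in degrees, forces in N, time in s.
With the tool pointing down it reaches from about 0.425 to 1.025 m from the base axis. Payload 9.4 kg.
Tool frame: the origin (TCP) lies midway between the tips of the shut fingers; the grasp point (between the pads) lies 19 mm behind it; z points along the fingers, y is the line along which they close (so a half turn about z gives the same grasp; the last joint's range is limited). The gripper opens to 93 mm and grips with 3 to 60 N. Pads are 15 mm wide; open, the fingers measure 128 mm over their backs; the gripper's body (75 mm by 188 mm) begins 65 mm behind the grasp point.
Start: joints at [-4.395, 34.337, -0.143, 91.639, 0.103, 54.024, -4.572], TCP at [0.725, -0, 0.193] pointing down, gripper open.
Joint ranges: [-147.43, 147.43], [-19.82, 112.94], [-74.19, 73.91], [6.32, 146.72], [-59.91, 239.91], [6.04, 106.73], [-150.56, 150.56]. Speed limits (degrees/s): [127.2, 127.2, 172.46, 172.46, 180, 180, 180].

## Interface

Orientations are given as [roll, pitch, yaw] about the fixed x, y, z axes, in that order (R = Rz(yaw) Ry(pitch) Rx(roll)).
In Python, from workcell import * gives the robot as it stands. The module is installed in compiled form; this text tells all that it offers.
- The arm moves only by the tool apply_moves, never from a script. Its arguments are lists of equal length, an entry for each row: "translation": the shift along the tool's x, y, z in cm, a list of three; "twist": the turn about the tool's z in degrees. A call has 1 to 5 rows; each row shifts and turns the commanded pose from where the row before left it, along the tool's axes as they then stand; what a row does not reach is not made up. A row lasts 1/8 s, in which the tool goes at most 62.5 mm and 10.7 degrees, less where a joint would pass 70% of its speed; a pose out of reach is approached as far as the arm can. A call with a gripper value outside its range is refused whole. "claw" is the opening, from 0 (shut) to 1 (fully open), set as the call begins (left out, the last holds). The fingers move at their own pace and stop on an object; "grip_force" is the grip in N (left out, the last holds). Time passes only in rows, so rows that do not move let the fingers close. It gives the time, the measured TCP pose, the force, the opening and the grip force at its end, in the units of the state.
- state(): the state, without advancing time (a new reading comes with each control period).
- get_image(name): name is "scene" or "side" or "wrist"; returns a dict with "color" (384x512x3 uint8, red, green, blue), "z_map" (384x512 float32, m along the optical axis (not along the pixel's ray), 0 where there is no reading), "fov_y" (degrees; the focal length in pixels is half the picture's height over the tangent of half this angle, whatever the lens; pixels are square), "cx", "cy" (the principal point, pixels), "k1" (the pictures are not rectified: a ray, as slopes to the right and down, at radius r is drawn at 1 + k1 r^2 times it, then the intrinsics apply), "R" (3x3) and "t" (3): a world point X has camera coordinates R X + t; the wrist camera has in their place "mount" (4x4, takes a point from camera to tool coordinates, whose origin is the TCP and whose axes are the flange's). Camera axes: x right, y down, z forward; pixel columns grow to the right and rows downward; lengths in m; the calibration is good to about 2 mm. A picture is of the moment at which its call begins: read the wrist's pose just before it.
- sign_off(): hands the job in; it is judged then, once.
Trained networks look in the newest picture that a camera, given by its name, has taken for a name from the list of things; names that differ only in an ending like _2 or _b are one class to them, and where a whole thing is asked for, a point or a joint stands for the part that bears it (a point fixed in the world has none). Each returns a list of dicts, best first, with "conf" (0 to 1); they miss things now and then, are a little off and sometimes report something else, mostly with a low value. They report only what shows in the picture. A call takes as long as a camera call. They do not tell look-alikes from the thing itself.
- silhouettes(label, camera): "region" (384x512 bool, what is visible of it) and "uv" ([column, row] in pixels, amid what is visible of it).
The state is a dict: "time_s": time; "joint_positions": joint angles; "dq": joint speeds; "joint_torque": joint torques, N m; "position": TCP position; "orientation": TCP orientation; "ft_force": force on the tool from outside, world axes, zero at the start; "torque": the same for the moment, N m; "gripper_width": finger opening in m; "grasp_force": force on a finger pad.
Only numpy, scipy, OpenCV 4.12 (cv2) and the standard library are available. Lean on these libraries where they do the work, as an engineer would, in place of code of your own. Each camera call takes 0.05 s, during which the arm holds its last target. There are 200 camera calls.

## Working session

There is one attempt and no reset: what is moved stays moved. The work goes in short steps, Python scripts to look and compute and a tool call to move; the robot and the scene stay as the last step left them, time stands still between calls to the robot, and variables do not carry over. Pictures are saved under pics/ and viewed, at most 10 in all, crops included, and the job is handed in when it is done.

Besides the shell and the picture viewer there is one more tool, called in YAML: its name, and indented under it one key for each argument. apply_moves: Moves the arm, as the interface text tells. Its arguments: {"type":"object","properties":{"translation":{"type":"array"},"twist":{"type":"array"},"claw":{"type":"number"},"grip_force":{"type":"number"}},"required":["translation","twist"]}

```bash
mkdir -p pics; cat > h.py <<'E'
from workcell import *
import numpy as np, cv2
from scipy.spatial.transform import Rotation as Ro
def K(im):
    f=im["color"].shape[0]/2/np.tan(np.radians(im["fov_y"])/2); return f
def pose():
    s=state(); T=np.eye(4); T[:3,:3]=Ro.from_euler('xyz',s["orientation"],degrees=True).as_matrix(); T[:3,3]=s["position"]; return T
def grab(n):
    T=pose(); im=get_image(n)
    if n=="wrist": M=T@im["mount"]
    else:
        M=np.eye(4); M[:3,:3]=im["R"].T; M[:3,3]=-im["R"].T@im["t"]
    im["M"]=M; return im
def pts(im,uv):
    uv=np.asarray(uv,float).reshape(-1,1,2); f=K(im)
    km=np.array([[f,0,im["cx"]],[0,f,im["cy"]],[0,0,1]])
    return cv2.undistortPoints(uv,km,np.array([im["k1"],0,0,0,0.]),None,None).reshape(-1,2)
def cloud(im,mask=None):
    if mask is None: mask=im["z_map"]>0
    mask=mask&(im["z_map"]>0); r,c=np.nonzero(mask); n=pts(im,np.c_[c,r]); z=im["z_map"][r,c]
    P=np.c_[n*z[:,None],z]; return P@im["M"][:3,:3].T+im["M"][:3,3]
def onplane(im,uv,h):
    n=pts(im,uv); d=np.c_[n,np.ones(len(n))]@im["M"][:3,:3].T; o=im["M"][:3,3]
    return o+d*((h-o[2])/d[:,2])[:,None]
def save(im,n,box=None,s=1):
    a=im["color"][...,::-1]
    if box: a=a[box[1]:box[3],box[0]:box[2]]
    cv2.imwrite("pics/"+n,cv2.resize(a,None,fx=s,fy=s,interpolation=cv2.INTER_CUBIC))
E
python3 - <<'E'
from h import *
print(state())
ims=[]
for n in ["scene","side"]:
    im=grab(n); ims.append(im["color"])
    for l in ["block","press","knob_mark","platen","tape_roll","glue_bottle","small_stamp","brush_pot"]:
        for d in silhouettes(l,n):
            P=cloud(im,d["region"]); 
            if len(P): print(n,l,round(d["conf"],2),np.round(d["uv"]),np.median(P,0).round(3),np.percentile(P,2,0).round(3),np.percentile(P,98,0).round(3))
a=np.vstack(ims)[...,::-1]
cv2.imwrite("pics/a.png",cv2.resize(ims[0][...,::-1],None,fx=1.5,fy=1.5)); cv2.imwrite("pics/b.png",cv2.resize(ims[1][...,::-1],None,fx=1.5,fy=1.5))
E
```

```text
{'time_s': 0.0, 'joint_positions': array([-4.39695159, 34.38379919, -0.14631873, 91.67916539,  0.10304339,
       54.024584  , -4.57383932]), 'dq': array([-0.04102448, -0.08277822, -0.04875335,  0.06228448,  0.02976428,
        0.01512497,  0.03659379]), 'joint_torque': array([ 5.70884713e-04, -7.65060925e+01,  1.49801854e+00, -2.52344084e+01,
       -5.23842021e-02,  1.69115182e-02,  2.08527672e-04]), 'position': array([7.24483973e-01, 1.62163030e-05, 1.92479904e-01]), 'orientation': array([-1.79912913e+02,  7.63524281e-03,  9.00045294e+01]), 'ft_force': array([0.39632879, 0.24643759, 0.6259366 ]), 'torque': array([-0.00619413,  0.04427958, -0.02202952]), 'grasp_force': 0.0, 'gripper_width': 0.09272876137099288}
scene block 0.74 [138. 302.] [ 0.568 -0.216  0.021] [ 0.487 -0.248  0.002] [ 0.638 -0.179  0.024]
scene block 0.62 [113. 229.] [ 0.366 -0.151  0.015] [ 0.34  -0.207 -0.   ] [ 0.38  -0.092  0.018]
scene press 0.97 [296. 196.] [0.575 0.169 0.044] [0.514 0.127 0.002] [0.615 0.24  0.136]
scene press 0.83 [247. 346.] [ 0.784 -0.166  0.058] [ 0.721 -0.212  0.003] [ 0.823 -0.097  0
[... 1338 characters left out ...]
.755 -0.113  0.061]
side platen 0.6 [231. 187.] [0.538 0.173 0.057] [0.525 0.146 0.05 ] [0.589 0.224 0.06 ]
side tape_roll 0.57 [192. 250.] [ 0.437 -0.008  0.019] [ 0.411 -0.031  0.003] [0.465 0.027 0.022]
side glue_bottle 0.96 [317. 237.] [ 0.734 -0.013  0.064] [ 0.717 -0.023  0.002] [0.758 0.007 0.112]
side glue_bottle 0.35 [247. 329.] [ 0.554 -0.216  0.022] [ 0.482 -0.248  0.   ] [ 0.632 -0.179  0.025]
side small_stamp 0.9 [279. 248.] [ 0.643 -0.005  0.024] [ 0.619 -0.02   0.004] [0.668 0.02  0.027]
side brush_pot 0.73 [317. 239.] [ 0.734 -0.014  0.062] [ 0.717 -0.023  0.006] [0.754 0.003 0.111]
side brush_pot 0.63 [275. 131.] [0.674 0.373 0.082] [ 0.643  0.354 -0.   ] [0.735 0.632 0.184]
```

View pics/a.png

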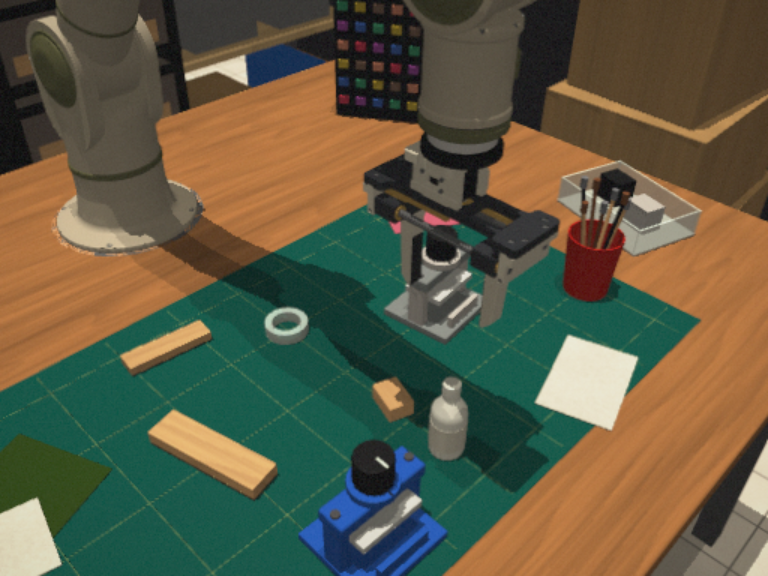

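View pics/b.png

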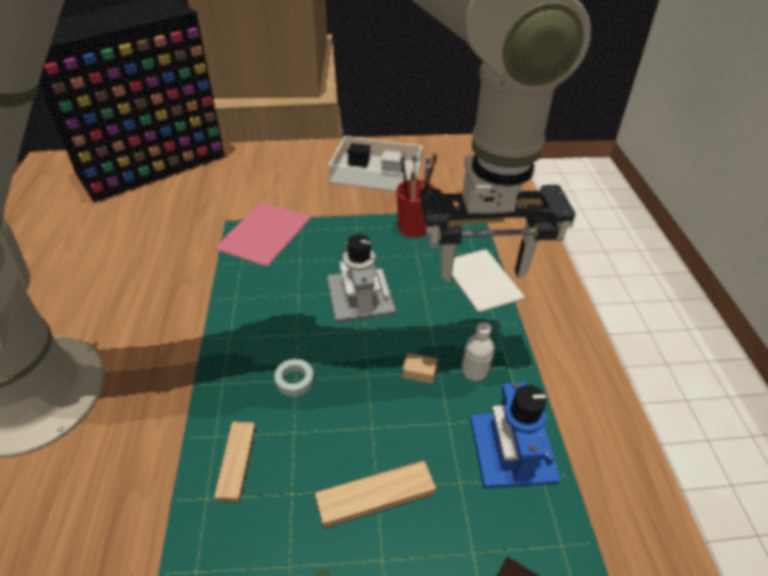

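The picture shows two wooden blocks: the larger at view px (212,452) in scene, about 160 mm long, and a smaller one at (166,346), about 120 mm long. The larger fits. It also shows two presses: grey at (440,290) and blue at (373,510). The grey one is meant. Next I confirm these in one crop and measure their poses.

```bash
python3 - <<'E'
from h import *
C=[];B=[]
for n in ["scene","side"]:
    im=grab(n); P=cloud(im); 
    m=(abs(P[:,0]-.56)<.12)&(abs(P[:,1]-.18)<.12); C.append(P[m])
    for d in silhouettes("block",n):
        Q=cloud(im,d["region"]); c=np.median(Q,0)
        if np.hypot(c[0]-.56,c[1]+.216)<.06:
            k=cv2.erode(d["region"].astype(np.uint8),np.ones((3,3)))>0
            Q=cloud(im,k); Q=Q[Q[:,2]>.017]; r=cv2.minAreaRect(Q[:,:2].astype(np.float32)); print(n,"block",r,np.median(Q[:,2]))
    for nm,lo,hi in [("base",.008,.016),("bar",.087,.095),("collar",.099,.104),("knob",.134,.14),("stop",.026,.034)]:
        Q=C[-1]; Q=Q[(Q[:,2]>lo)&(Q[:,2]<hi)]
        if len(Q)>5: print(n,nm,len(Q),np.median(Q,0).round(4),cv2.minAreaRect(Q[:,:2].astype(np.float32)))
    if n=="scene": a=im["color"][130:240,230:350]; b=im["color"][250:360,80:200]
a=np.hstack([a,b])[...,::-1]
cv2.imwrite("pics/c.png",cv2.resize(a,None,fx=3.3,fy=3.3,interpolation=cv2.INTER_CUBIC))
Q=np.vstack(C); 
for nm,lo,hi in [("base",.009,.015),("bar",.088,.094)]:
    q=Q[(Q[:,2]>lo)&(Q[:,2]<hi)]; print(nm,cv2.minAreaRect(q[:,:2].astype(np.float32)))
E
```

```text
scene block ((0.5602253079414368, -0.21376141905784607), (0.15976400673389435, 0.04276280105113983), 13.681131362915039) 0.02185835770318295
scene base 846 [0.5772 0.1644 0.0112] ((0.5588503479957581, 0.18786492943763733), (0.11248566955327988, 0.12081147730350494), 6.213648319244385)
scene bar 182 [0.572  0.1591 0.0902] ((0.5662494897842407, 0.18296529352664948), (0.10187988728284836, 0.03815404325723648), 87.71379852294922)
scene collar 104 [0.5718 0.1754 0.1005] ((0.5633906126022339, 0.18272913992404938), (0.0523357093334198, 0.04052189737558365), 36.17672348022461)
scene knob 90 [0.5596 0.1957 0.1361] ((0.5587854385375977, 0.18836411833763123), (0.040377870202064514, 0.03666716814041138), 88.198486328125)
scene stop 128 [0.601  0.1754 0.0289] ((0.5931129455566406, 0.17148777842521667), (0.10790243744850159, 0.03981512412428856), 65.5783920288086)
side block ((0.5556632876396179, -0.21219411492347717), (0.1563439667224884, 0.04528701677918434), 14.118117332458496) 0.022514256602433558
side base 611 [0.534  0.1651 0.013 ] ((0.5574857592582703, 0.18918609619140625), (0.1099509671330452, 0.12004099786281586), 6.969624996185303)
side bar 157 [0.5598 0.1494 0.092 ] ((0.55494624376297, 0.18771398067474365), (0.048252709209918976, 0.11677151173353195), 17.241090774536133)
side collar 85 [0.5547 0.1734 0.102 ] ((0.5566995143890381, 0.18342572450637817), (0.042208436876535416, 0.0511593297123909), 86.061279296875)
side knob 132 [0.5586 0.1886 0.1378] ((0.5572906732559204, 0.18940666317939758), (0.040247008204460144, 0.04247281700372696), 36.27685546875)
side stop 77 [0.5993 0.1798 0.0307] ((0.5912747383117676, 0.1728091835975647), (0.10499463975429535, 0.040966182947158813), 65.2243423461914)
base ((0.5584036111831665, 0.1880507469177246), (0.11244304478168488, 0.1212880089879036), 6.3093695640563965)
bar ((0.560936689376831, 0.1866198629140854), (0.05003725364804268, 0.11519291251897812), 2.9285993576049805)
```

View pics/c.png

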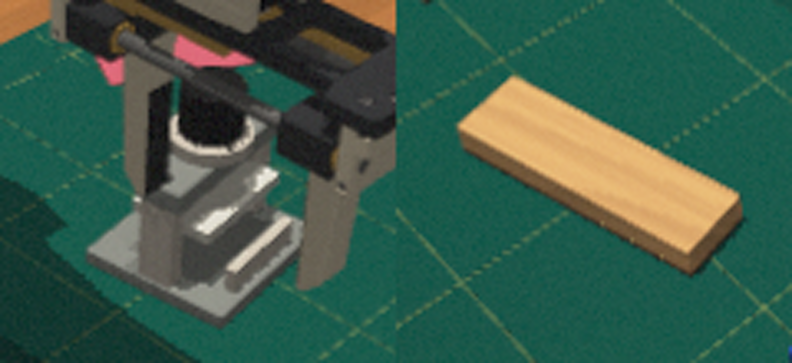

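The left crop shows the grey press, with its knob at crop px (212,100). The right crop shows the large block. Both choices are confirmed. The press is at about (0.558, 0.188) with yaw 6.5°, and the block at (0.558, -0.213) with yaw 13.7°. I go over the block's near part.

apply_moves:
  translation:
    - [-4.5,-4.3,0]
    - [-4.5,-4.3,0]
    - [-4.5,-4.3,0]
    - [-4.5,-4.3,0]
    - [-4.5,-4.4,0]
  twist: [0,0,0,0,0]
  claw: 1
  grip_force: 40

```text
time_s: 1.72
position: [0.508, -0.2261, 0.1936]
orientation: [180.0, 0.0, 90.0]
ft_force: [0.5, -1.4, -0.4]
gripper_width: 0.0929
grasp_force: 0.0
```

apply_moves:
  translation:
    - [0,0,0]
    - [0,0,0]
    - [0,0,0]
    - [0,0,0]
    - [0,0,0]
  twist: [10,10,10,10,10]

```text
time_s: 2.35
position: [0.5094, -0.2248, 0.1935]
orientation: [180.0, -0.0, 39.7]
ft_force: [0.4, -0.1, 0.6]
gripper_width: 0.0929
grasp_force: 0.0
```

apply_moves:
  translation:
    - [0,0,0]
    - [0,0,0]
    - [0,0,0]
    - [0,0,0]
    - [0,0,0]
  twist: [10,10,6.5,0,0]

```text
time_s: 2.98
position: [0.5094, -0.2246, 0.1934]
orientation: [180.0, -0.0, 13.7]
ft_force: [-0.3, -0.4, -0.2]
gripper_width: 0.0929
grasp_force: 0.0
```

```bash
python3 - <<'E'
from h import *
s=state(); print(s["time_s"],s["position"],s["orientation"],s["joint_positions"].round(1))
im=grab("wrist"); P=cloud(im); m=(P[:,2]>.016)&(P[:,2]<.028)&(abs(P[:,0]-.53)<.13)&(abs(P[:,1]+.22)<.1)
print(m.sum(), cv2.minAreaRect(P[m][:,:2].astype(np.float32)), P[m].min(0),P[m].max(0))
save(im,"d.png")
E
```

```text
2.975 [ 0.50937776 -0.22463289  0.19340962] [ 1.79994285e+02 -7.06851177e-03  1.36582340e+01] [  3.   23.8  20.8 114.9 -12.1  43.4 -45.3]
4914 ((0.5585525035858154, -0.2119767963886261), (0.15996912121772766, 0.04413802549242973), 13.527822494506836) [ 0.47661091 -0.25134652  0.01896682] [ 0.64122229 -0.17299809  0.02441892]
```

View pics/d.png

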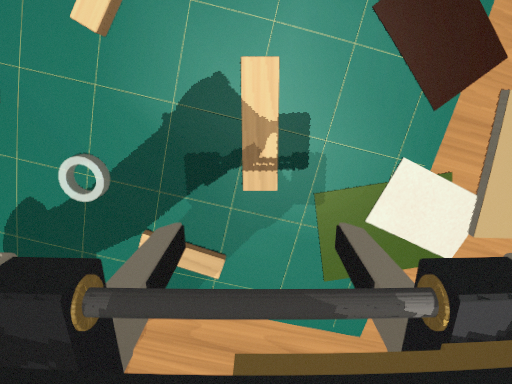

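The wrist view shows the block lined up with the tool, at px (260,123). The TCP sits 51 mm behind its centre and 0.7 mm to the side, so I descend and grip.

apply_moves:
  translation:
    - [0,0,4.5]
    - [0,0,4.5]
    - [0,0,4.5]
    - [0,0,4.5]
    - [0,0,0.7]
  twist: [0,0,0,0,0]

```text
time_s: 3.65
position: [0.5078, -0.2243, 0.0041]
orientation: [-179.8, 0.2, 13.5]
ft_force: [-0.4, 0.4, 0.7]
gripper_width: 0.0927
grasp_force: 0.0
```

apply_moves:
  translation:
    - [0,0,0]
    - [0,0,0]
    - [0,0,0]
    - [0,0,0]
    - [0,0,0]
  twist: [0,0,0,0,0]
  claw: 0
  grip_force: 45

```text
time_s: 4.28
position: [0.5095, -0.2247, 0.0067]
orientation: [180.0, -0.0, 13.5]
ft_force: [-0.2, -0.8, -0.4]
gripper_width: 0.0473
grasp_force: 0.0
```

apply_moves:
  translation:
    - [0,0,0]
    - [0,0,0]
    - [0,0,0]
    - [0,0,0]
    - [0,0,0]
  twist: [0,0,0,0,0]

```text
time_s: 4.9
position: [0.5093, -0.2247, 0.0063]
orientation: [180.0, 0.0, 13.5]
ft_force: [0.8, -0.1, -0.3]
gripper_width: 0.001
grasp_force: 0.0
```

The fingers closed on nothing, so I look.

```bash
python3 - <<'E'
from h import *
s=state(); print(s["position"],s["orientation"],s["gripper_width"],s["joint_positions"])
im=grab("side")
for d in silhouettes("block","side"):
    Q=cloud(im,d["region"]); print(d["uv"],Q.mean(0),Q.min(0),Q.max(0))
im2=grab("wrist"); a=np.hstack([cv2.resize(im["color"][250:384,100:340],(600,335)),]); b=cv2.resize(im2["color"],(340,255))
out=np.zeros((590,600,3),np.uint8); out[:335]=a; out[335:,:340]=b; cv2.imwrite("pics/e.png",out[...,::-1])
E
```

```text
[ 0.509296   -0.22472285  0.00630369] [1.79999531e+02 2.67342108e-03 1.34988943e+01] 0.000989441573965299 [ 10.52244286  39.4876774   11.04801404 122.08258    -20.69857078
  20.16250193 -37.88032882]
[154.5, 309.4] [ 0.35772475 -0.1517338   0.01620868] [ 0.33469805 -0.20776185 -0.00073482] [ 0.37940257 -0.07769329  0.02086097]
[266.3, 324.4] [ 0.58896541 -0.20657823  0.02169083] [ 0.47585322 -0.29375569 -0.00133541] [ 0.63924366 -0.17380957  0.15999406]
```

View pics/e.png

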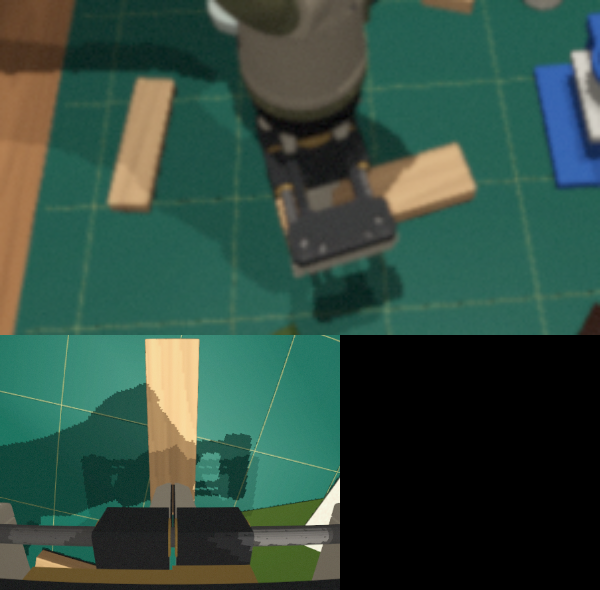

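```bash
python3 - <<'E'
from h import *
im=grab("wrist"); T=pose(); print(im["mount"].round(4))
for r in range(200,300,8):
    row=[]
    for c in (225,235,245,250,255,262,268,275,285,295):
        m=np.zeros((384,512),bool); m[r,c]=1; P=cloud(im,m)
        row.append("%.3f,%.3f,%.3f"%tuple(P[0]) if len(P) else "-")
    print(r,row)
save(im,"f.png",(180,150,340,290),5)
E
```

```text
[[ 7.000e-04 -9.580e-01 -2.866e-01  8.100e-02]
 [ 1.000e+00  4.000e-04  1.400e-03 -6.000e-04]
 [-1.200e-03 -2.866e-01  9.580e-01 -1.911e-01]
 [ 0.000e+00  0.000e+00  0.000e+00  1.000e+00]]
200 ['0.525,-0.198,0.021', '0.526,-0.204,0.021', '0.528,-0.210,0.023', '0.529,-0.213,0.023', '0.530,-0.216,0.023', '0.530,-0.221,0.022', '0.531,-0.224,0.021', '0.532,-0.229,0.022', '0.534,-0.235,0.022', '0.529,-0.245,0.001']
208 ['0.520,-0.199,0.022', '0.521,-0.205,0.021', '0.522,-0.212,0.021', '0.523,-0.215,0.021', '0.524,-0.218,0.021', '0.525,-0.222,0.021', '0.526,-0.226,0.022', '0.527,-0.230,0.021', '0.528,-0.236,0.021', '0.523,-0.247,0.000']
216 ['0.514,-0.200,0.021', '0.516,-0.207,0.022', '0.518,-0.213,0.023', '0.518,-0.216,0.022', '0.519,-0.219,0.022', '0.520,-0.223,0.022', '0.521,-0.227,0.022', '0.521,-0.232,0.020', '0.523,-0.237,0.022', '0.517,-0.248,0.001']
224 ['0.509,-0.201,0.021', '0.511,-0.208,0.023', '0.512,-0.214,0.022', '0.517,-0.216,0.032', '0.518,-0.219,0.033', '0.514,-0.225,0.022', '0.520,-0.227,0.032', '0.517,-0.233,0.023', '0.518,-0.239,0.023', '0.511,-0.250,-0.000']
232 ['0.49
[... 1317 characters left out ...]
8', '0.547,-0.225,0.128']
280 ['0.543,-0.207,0.132', '0.544,-0.209,0.132', '0.544,-0.212,0.131', '0.544,-0.213,0.131', '0.543,-0.215,0.129', '0.518,-0.223,0.090', '0.545,-0.218,0.131', '0.545,-0.220,0.131', '0.546,-0.222,0.131', '0.547,-0.224,0.132']
288 ['0.543,-0.207,0.135', '0.544,-0.210,0.135', '0.544,-0.212,0.134', '0.544,-0.213,0.135', '0.543,-0.215,0.132', '0.516,-0.224,0.092', '0.545,-0.218,0.134', '0.546,-0.219,0.134', '0.546,-0.222,0.135', '0.546,-0.224,0.134']
296 ['0.543,-0.208,0.138', '0.544,-0.210,0.138', '0.544,-0.212,0.138', '0.545,-0.213,0.138', '0.542,-0.215,0.134', '0.539,-0.218,0.130', '0.546,-0.217,0.139', '0.546,-0.219,0.138', '0.547,-0.221,0.138', '0.546,-0.224,0.137']
```

View pics/f.png

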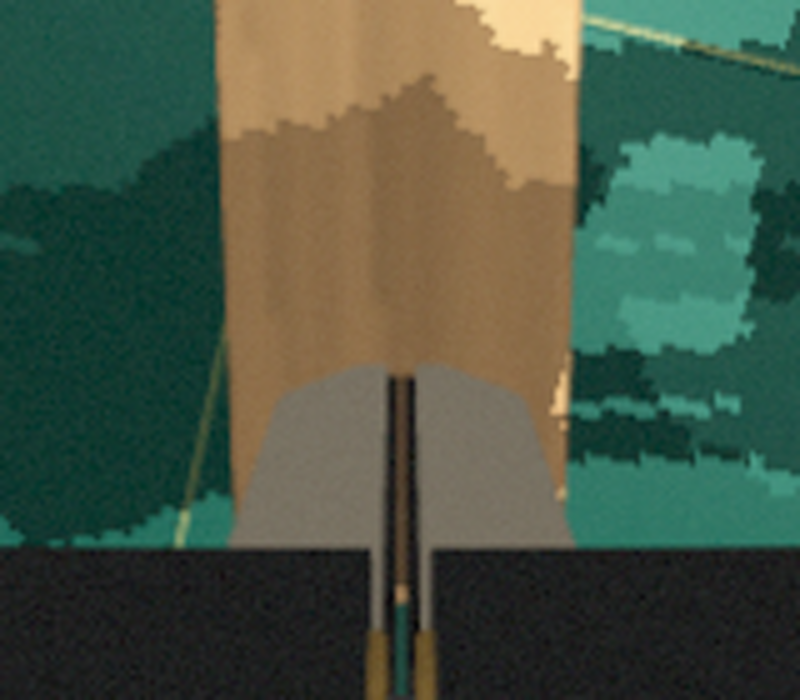

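The depth shows the shut fingertips at z≈0.03, just above the block's top, while the TCP reads 0.006. So the tips end about 22 mm short of the stated TCP. I open the gripper and check the tip height.

apply_moves:
  translation:
    - [0,0,0]
    - [0,0,0]
    - [0,0,0]
    - [0,0,0]
    - [0,0,0]
  twist: [0,0,0,0,0]
  claw: 1

```text
time_s: 5.72
position: [0.5093, -0.2247, 0.0063]
orientation: [180.0, 0.0, 13.5]
ft_force: [0.1, 0.3, 1.5]
gripper_width: 0.046
grasp_force: 0.0
```

apply_moves:
  translation:
    - [0,0,0]
    - [0,0,0]
    - [0,0,0]
  twist: [0,0,0]

```text
time_s: 6.1
position: [0.5093, -0.2247, 0.0063]
orientation: [180.0, -0.0, 13.5]
ft_force: [0.6, 0.2, -1.2]
gripper_width: 0.0757
grasp_force: 0.0
```

```bash
python3 - <<'E'
from h import *
T=pose(); print(T[:3,3],state()["gripper_width"])
for n in ["wrist","side","scene"]:
    im=grab(n); P=cloud(im); q=(P-T[:3,3])@T[:3,:3]
    for s in (-1,1):
        m=(abs(q[:,0])<.014)&(s*q[:,1]>.03)&(s*q[:,1]<.075)&(q[:,2]<-.008)&(q[:,2]>-.09)
        if m.sum()>5: print(n,s,m.sum(),"maxz",np.sort(q[m][:,2])[-6:].round(4),"y",np.percentile(q[m][:,1],[2,98]).round(3),"x",np.percentile(q[m][:,0],[2,98]).round(3))
    if n!="scene": 
        m=(P[:,2]>.016)&(P[:,2]<.026)&(abs(P[:,0]-.55)<.1)&(abs(P[:,1]+.215)<.06); print("block",cv2.minAreaRect(P[m][:,:2].astype(np.float32)))
E
```

```text
[ 0.5093343  -0.22470847  0.00633295] 0.07574663979394097
wrist -1 2804 maxz [-0.0251 -0.0249 -0.0249 -0.0249 -0.0247 -0.0239] y [-0.053 -0.038] x [-0.005  0.011]
wrist 1 2765 maxz [-0.0251 -0.025  -0.0249 -0.0248 -0.0247 -0.0244] y [0.037 0.053] x [-0.005  0.011]
block ((0.5586032867431641, -0.2119852602481842), (0.15944136679172516, 0.044510260224342346), 13.49262523651123)
block ((0.557087242603302, -0.21129092574119568), (0.15800365805625916, 0.04538816958665848), 13.363805770874023)
scene -1 317 maxz [-0.0256 -0.0253 -0.0247 -0.0244 -0.0244 -0.0238] y [-0.057 -0.04 ] x [-0.007  0.011]
scene 1 240 maxz [-0.0293 -0.0288 -0.0279 -0.0274 -0.0273 -0.0259] y [0.042 0.058] x [-0.005  0.011]
```

Two cameras agree: the tips end 24 mm above the reported TCP. I lower another 2.5 cm, watching the force, then grip.

apply_moves:
  translation:
    - [0,0,0.8]
    - [0,0,0.8]
    - [0,0,0.5]
    - [0,0,0]
    - [0,0,0]
  twist: [0,0,0,0,0]

```text
time_s: 6.88
position: [0.5093, -0.2248, -0.0147]
orientation: [180.0, 0.0, 13.5]
ft_force: [0.1, -1.3, 0.2]
gripper_width: 0.0926
grasp_force: 0.0
```

apply_moves:
  translation:
    - [0,0,0.2]
    - [0,0,0.2]
    - [0,0,0]
    - [0,0,0]
  twist: [0,0,0,0]

```text
time_s: 7.38
position: [0.5093, -0.2247, -0.0187]
orientation: [180.0, 0.0, 13.5]
ft_force: [0.4, -0.1, -0.7]
gripper_width: 0.0926
grasp_force: 0.0
```

apply_moves:
  translation:
    - [0,0,0]
    - [0,0,0]
    - [0,0,0]
    - [0,0,0]
    - [0,0,0]
  twist: [0,0,0,0,0]
  claw: 0
  grip_force: 45

```text
time_s: 8.0
position: [0.5093, -0.2247, -0.0187]
orientation: [180.0, 0.0, 13.5]
ft_force: [-1.2, 0.1, 0.0]
gripper_width: 0.0473
grasp_force: 0.0
```

apply_moves:
  translation:
    - [0,0,0]
    - [0,0,0]
    - [0,0,0]
    - [0,0,0]
  twist: [0,0,0,0]

```text
time_s: 8.5
position: [0.5093, -0.2247, -0.0187]
orientation: [180.0, -0.0, 13.5]
ft_force: [0.5, -0.7, 1.1]
gripper_width: 0.0432
grasp_force: 45.0
```

It holds. Near the press the reach is tight, so I regrip 13 mm nearer the block's middle.

apply_moves:
  translation:
    - [0,0,0]
    - [0,0,0]
    - [0,0,0]
    - [1.3,0,0]
    - [0,0,0]
  twist: [0,0,0,0,0]
  claw: 0.65

```text
time_s: 9.12
position: [0.5237, -0.2211, -0.0187]
orientation: [180.0, -0.1, 13.6]
ft_force: [0.1, 0.2, -0.1]
gripper_width: 0.0605
grasp_force: 0.0
```

apply_moves:
  translation:
    - [0,0,0]
    - [0,0,0]
    - [0,0,0]
    - [0,0,0]
    - [0,0,0]
  twist: [0,0,0,0,0]
  claw: 0

```text
time_s: 9.75
position: [0.5218, -0.2217, -0.0187]
orientation: [-180.0, 0.0, 13.5]
ft_force: [0.4, -0.3, -1.0]
gripper_width: 0.0438
grasp_force: 45.0
```

apply_moves:
  translation:
    - [0,0,-2]
    - [0,0,-3]
    - [0,0,-3]
    - [0,0,0]
    - [0,0,0]
  twist: [0,0,0,0,0]

```text
time_s: 10.38
position: [0.5217, -0.2214, 0.0608]
orientation: [-180.0, 0.0, 13.5]
ft_force: [-0.6, 0.2, -1.2]
gripper_width: 0.0433
grasp_force: 45.0
```

```bash
python3 - <<'E'
from h import *
T=pose(); s=state(); print(T[:3,3],s["gripper_width"],s["grasp_force"],s["ft_force"],s["torque"],s["joint_positions"].round(1))
im=grab("wrist"); P=cloud(im); q=(P-T[:3,3])@T[:3,:3]
m=(q[:,2]<.006)&(q[:,2]>-.01)&(abs(q[:,1])<.035)&(q[:,0]>.016)&(q[:,0]<.15)
print(m.sum()); A=np.c_[q[m][:,0],np.ones(m.sum())]; print("top z vs x",np.linalg.lstsq(A,q[m][:,2],rcond=None)[0]); print(cv2.minAreaRect(q[m][:,:2].astype(np.float32)),q[m].max(0),q[m].min(0))
E
```

```text
[ 0.52170753 -0.22135693  0.06080821] 0.04328727697508929 44.996498823165894 [-0.58991814  0.20960489 -1.20871726] [0.03140867 0.16050485 0.00498211] [  7.   35.1  15.1 119.5 -18.8  27.7 -40.2]
0
top z vs x [0. 0.]Traceback (most recent call last):
  File "<stdin>", line 5, in <module>
    return umr_maximum(a, axis, None, out, keepdims, initial, where)
ValueError: zero-size array to reduction operation maximum which has no identity
```

apply_moves:
  translation:
    - [-3.5,0,0]
    - [-3.6,0,0]
    - [0,-5,0]
    - [0,-5,0]
    - [0,-5,0]
  twist: [7,0,0,0,0]

```text
time_s: 11.05
position: [0.4343, -0.0838, 0.0604]
orientation: [-180.0, 0.1, 6.4]
ft_force: [1.0, 0.8, -0.4]
gripper_width: 0.0434
grasp_force: 45.0
```

apply_moves:
  translation:
    - [0,-5,0]
    - [0,-5,0]
    - [0,-5,0]
    - [0,-5,0]
    - [0,-5,0]
  twist: [0,0,0,0,0]

```text
time_s: 11.68
position: [0.4062, 0.1648, 0.0604]
orientation: [179.9, 0.1, 6.5]
ft_force: [1.2, 0.4, 0.0]
gripper_width: 0.0438
grasp_force: 45.0
```

apply_moves:
  translation:
    - [0,0,0]
    - [0,0,0]
  twist: [0,0]

```text
time_s: 11.92
position: [0.4064, 0.163, 0.0607]
orientation: [179.9, 0.1, 6.5]
ft_force: [-0.3, -0.1, -1.4]
gripper_width: 0.0436
grasp_force: 45.0
```

```bash
cat > look.py <<'E'
from h import *
T=pose(); s=state(); print(s["time_s"],T[:3,3],s["orientation"],s["grasp_force"],s["joint_positions"].round(1))
im=grab("wrist"); P=cloud(im); q=(P-T[:3,3])@T[:3,:3]
m=(q[:,2]<-.030)&(q[:,2]>-.052)&(abs(q[:,1])<.035)&(q[:,0]>.016)&(q[:,0]<.15)
if m.sum()>50:
    A=np.c_[q[m][:,:2],np.ones(m.sum())]; print("top plane",np.linalg.lstsq(A,q[m][:,2],rcond=None)[0]); print("block in tool",cv2.minAreaRect(q[m][:,:2].astype(np.float32)),"tip x",np.percentile(q[m][:,0],[99,100]))
near=np.hypot(P[:,0]-.558,P[:,1]-.188)<.1
for nm,lo,hi in [("base",.009,.015),("stop",.027,.033),("bar",.0885,.0935),("collar",.099,.103),("knob",.135,.139)]:
    Q=P[near&(P[:,2]>lo)&(P[:,2]<hi)]
    if len(Q)>20: print(nm,len(Q),cv2.minAreaRect(Q[:,:2].astype(np.float32)),Q[:,2].mean())
E
python3 - <<'E'
from look import *
save(im,"g.png")
E
```

```text
11.925 [0.40635985 0.16295224 0.06068088] [1.79930077e+02 6.98243201e-02 6.53422644e+00] 44.99626636505127 [-43.4  30.5  20.1 135.9 -33.9  18.2 -76.8]
top plane [ 0.00549994 -0.00486806 -0.04073486]
block in tool ((0.0721663311123848, -0.0008792560547590256), (0.11227616667747498, 0.04448160156607628), 0.07794632762670517) tip x [0.12565854 0.1283308 ]
base 3179 ((0.5246374607086182, 0.1855204701423645), (0.04381268844008446, 0.11869490891695023), 7.221640586853027) 0.01163050327683576
stop 69 ((0.5449944138526917, 0.18738950788974762), (0.0009817499667406082, 0.11343646049499512), 6.911975860595703) 0.03004649769957592
bar 57 ((0.5312482118606567, 0.18651404976844788), (0.002935860538855195, 0.022177623584866524), 5.7973833084106445) 0.09246936886053567
collar 12200 ((0.49555420875549316, 0.17399892210960388), (0.07258789986371994, 0.04437977820634842), 6.545769214630127) 0.10094609118342192
```

View pics/g.png

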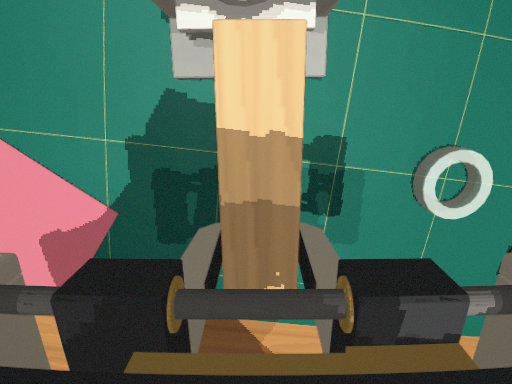

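The block's tip (px 260,22) is just before the press mouth and lined up with it. I centre it 7 mm to the left, then go down.

apply_moves:
  translation:
    - [-0.3,-0.7,0]
    - [0,0,1.5]
    - [0,0,1.5]
    - [0,0,1.5]
    - [0,0,1.5]
  twist: [-0.4,0,0,0,0]

```text
time_s: 12.6
position: [0.4032, 0.1694, 0.0009]
orientation: [-180.0, -0.0, 6.8]
ft_force: [0.1, 0.1, -1.1]
gripper_width: 0.0435
grasp_force: 45.0
```

apply_moves:
  translation:
    - [0,0,0.3]
    - [0,0,0.25]
    - [0,0,0]
    - [0,0,0]
  twist: [0,0,0,0]

```text
time_s: 13.1
position: [0.4032, 0.1703, -0.0038]
orientation: [-180.0, -0.0, 6.9]
ft_force: [0.2, -0.0, 0.3]
gripper_width: 0.0432
grasp_force: 45.0
```

```bash
python3 - <<'E'
from look import *
print(state()["ft_force"])
o=np.array([.5575,.189]); a=np.radians(6.9); ux=np.array([np.cos(a),np.sin(a)]);uy=np.array([-ux[1],ux[0]])
pp=np.c_[(P[:,:2]-o)@ux,(P[:,:2]-o)@uy,P[:,2]]
for nm,lo,hi,x0,x1 in [("blk",.031,.040,-.14,-.03),("base",.008,.016,-.07,-.01)]:
    m=(pp[:,2]>lo)&(pp[:,2]<hi)&(pp[:,0]>x0)&(pp[:,0]<x1)&(abs(pp[:,1])<.065); Q=pp[m]
    print(nm,m.sum(),Q.min(0),Q.max(0),cv2.minAreaRect(Q[:,:2].astype(np.float32)))
S=grab("scene"); Ps=cloud(S); ps=np.c_[(Ps[:,:2]-o)@ux,(Ps[:,:2]-o)@uy,Ps[:,2]]
b=(ps[:,2]>.009)&(ps[:,2]<.015)&(abs(ps[:,0])<.065)&(abs(ps[:,1])<.07); Q=ps[b]; print("sc base",np.percentile(Q,[1,99],0))
k=(ps[:,2]>.134)&(ps[:,2]<.14)&(abs(ps[:,0])<.03)&(abs(ps[:,1])<.03); Q=ps[k]; print("sc knob",len(Q),np.percentile(Q,[2,98],0))
E
```

```text
13.1 [ 0.40322957  0.17025441 -0.0038311 ] [-1.79993326e+02 -3.24428388e-02  6.90865983e+00] 44.996379017829895 [-35.6  37.4   7.7 137.5 -41.4   7.  -71.4]
top plane [ 0.00175507 -0.00233348 -0.04053309]
block in tool ((0.06701129674911499, -0.0007945094257593155), (0.044357188045978546, 0.1019849181175232), 89.98892211914062) tip x [0.11699933 0.11800607]
base 9602 ((0.5195544958114624, 0.18509410321712494), (0.033287692815065384, 0.11833564192056656), 6.991607666015625) 0.011705279034235572
[ 0.00814296 -0.28087561 -0.58334438]
blk 17963 [-0.13998919 -0.02144123  0.03405619] [-0.03741932  0.02291808  0.03918956] ((-0.08870898932218552, 0.000723687931895256), (0.10257105529308319, 0.044357191771268845), 0.01981503888964653)
base 9613 [-0.05487534 -0.0584927   0.00801756] [-0.02140202  0.05983126  0.01420135] ((-0.03822970762848854, 0.0006809160113334656), (0.03346721827983856, 0.11833563446998596), 0.09161657094955444)
sc base [[-0.05250039 -0.05963379  0.0091194 ]
 [ 0.05572585  0.05621307  0.01471193]]
sc knob 178 [[-0.01725614 -0.01985133  0.13443293]
 [ 0.02007752  0.01900337  0.13850522]]
```

The block is centred and straight with the base plate to within about 1 mm, and 77 mm remain to the backstop. I lower it a little and slide in.

apply_moves:
  translation:
    - [0.8,0,0.05]
    - [0,0,0.12]
    - [1.5,0,0]
    - [1.5,0,0]
    - [0,0,0]
  twist: [0,0,0,0,0]

```text
time_s: 13.82
position: [0.4428, 0.175, -0.006]
orientation: [180.0, -0.1, 6.9]
ft_force: [-0.3, -0.2, -0.2]
gripper_width: 0.0436
grasp_force: 45.0
```

apply_moves:
  translation:
    - [1.2,0,0]
    - [1.2,0,0]
    - [0.6,0,0]
    - [0,0,0]
    - [0,0,0]
  twist: [0,0,0,0,0]

```text
time_s: 14.45
position: [0.4701, 0.1782, -0.006]
orientation: [180.0, 0.0, 6.9]
ft_force: [-0.0, 0.0, -0.5]
gripper_width: 0.0434
grasp_force: 45.0
```

```bash
python3 - <<'E'
from look import *
s=state();print(s["ft_force"],s["torque"])
d=T[:2,3]-np.array([.5575,.189]); a=np.radians(6.9); print("tcp in press",d@[np.cos(a),np.sin(a)],d@[-np.sin(a),np.cos(a)])
E
```

```text
14.45 [ 0.47010192  0.1781914  -0.00595562] [1.79995256e+02 3.66431884e-02 6.90187279e+00] 44.99638617038727 [-37.1  39.7  14.6 129.4 -38.4  15.  -71.5]
top plane [ 0.00235937 -0.00059304 -0.04050319]
block in tool ((0.030046064406633377, -0.0008085798472166061), (0.0281085092574358, 0.0442272387444973), 0.02867613174021244) tip x [0.04239256 0.04411111]
base 2353 ((0.5174123048782349, 0.18474265933036804), (0.02841489017009735, 0.1182117760181427), 6.899856090545654) 0.011674290794933134
stop 252 ((0.48658785223960876, 0.18112649023532867), (0.05016432702541351, 0.071576789021492), 10.507312774658203) 0.030649742603486737
bar 13695 ((0.5184838771820068, 0.184726744890213), (0.11448977142572403, 0.11757109314203262), 7.012814044952393) 0.09075386497187826
collar 210 ((0.48162373900413513, 0.17985427379608154), (0.03848222270607948, 0.15826766192913055), 6.693347454071045) 0.10101765684881207
knob 6046 ((0.5172743797302246, 0.18504635989665985), (0.05098650977015495, 0.1178843155503273), 6.897130966186523) 0.13714136181556116
[-0.69533548  1.20005013  0.28110768] [ 0.05208097  0.11294505 -0.02106079]
tcp in press -0.08806359650967643 -0.00023058498859407578
```

About 10 mm are left. I lower onto the plate, slacken the grip so that it limits the push, and close up in small steps.

apply_moves:
  translation:
    - [0,0,0.05]
    - [0,0,0]
    - [0.3,0,0]
    - [0.3,0,0]
    - [0,0,0]
  twist: [0,0,0,0,0]
  grip_force: 12

```text
time_s: 15.12
position: [0.477, 0.1791, -0.0064]
orientation: [180.0, -0.0, 6.9]
ft_force: [0.1, 0.0, -0.7]
gripper_width: 0.0436
grasp_force: 12.0
```

apply_moves:
  translation:
    - [0.1,0,0]
    - [0.1,0,0]
    - [0,0,0]
  twist: [0,0,0]

```text
time_s: 15.5
position: [0.4786, 0.1793, -0.0064]
orientation: [180.0, -0.0, 6.9]
ft_force: [-0.9, -0.0, -0.8]
gripper_width: 0.0437
grasp_force: 12.0
```

apply_moves:
  translation:
    - [0.1,0,0]
    - [0,0,0]
  twist: [0,0]

```text
time_s: 15.75
position: [0.4796, 0.1794, -0.0064]
orientation: [180.0, -0.0, 6.9]
ft_force: [-0.2, 0.5, -1.0]
gripper_width: 0.0439
grasp_force: 12.0
```

apply_moves:
  translation:
    - [0.1,0,0]
    - [0,0,0]
  twist: [0,0]

```text
time_s: 16.0
position: [0.4804, 0.1795, -0.0064]
orientation: [180.0, 0.0, 6.9]
ft_force: [-1.9, 0.4, -0.5]
gripper_width: 0.0439
grasp_force: 12.0
```

apply_moves:
  translation:
    - [0.1,0,0]
    - [0,0,0]
  twist: [0,0]

```text
time_s: 16.25
position: [0.4805, 0.1795, -0.0066]
orientation: [180.0, 0.1, 6.9]
ft_force: [-4.8, 0.2, -0.0]
gripper_width: 0.0437
grasp_force: 12.0
```

apply_moves:
  translation:
    - [0.1,0,0]
    - [0,0,0]
  twist: [0,0]

```text
time_s: 16.5
position: [0.4804, 0.1796, -0.0067]
orientation: [-180.0, 0.2, 6.9]
ft_force: [-6.3, -0.2, 1.1]
gripper_width: 0.0438
grasp_force: 12.0
```

It has met the backstop: motion stopped at 6 N, where expected. I ease off, open, and check.

apply_moves:
  translation:
    - [-0.15,0,0]
    - [0,0,0]
  twist: [0,0]

```text
time_s: 16.75
position: [0.4805, 0.1796, -0.0065]
orientation: [-180.0, 0.0, 6.9]
ft_force: [-5.6, -1.2, -0.4]
gripper_width: 0.044
grasp_force: 12.0
```

apply_moves:
  translation:
    - [0,0,0]
    - [0,0,0]
    - [0,0,0]
    - [0,0,0]
    - [0,0,0]
  twist: [0,0,0,0,0]
  claw: 0.8

```text
time_s: 17.38
position: [0.4812, 0.1795, -0.0064]
orientation: [180.0, -0.0, 6.9]
ft_force: [0.0, -0.1, -0.7]
gripper_width: 0.0744
grasp_force: 0.0
```

apply_moves:
  translation:
    - [-0.5,0,0]
    - [0,0,-4]
    - [0,0,-5]
    - [0,0,-5]
    - [0,0,-5]
  twist: [0,0,0,0,0]

```text
time_s: 18.0
position: [0.4753, 0.1788, 0.185]
orientation: [180.0, 0.0, 6.9]
ft_force: [0.7, -0.2, -0.2]
gripper_width: 0.0745
grasp_force: 0.0
```

```bash
python3 - <<'E'
from h import *
o=np.array([.5575,.189]); a=np.radians(6.9); ux=np.array([np.cos(a),np.sin(a)]);uy=np.array([-ux[1],ux[0]])
out=[]
for n in ["wrist","side"]:
    im=grab(n); P=cloud(im); pp=np.c_[(P[:,:2]-o)@ux,(P[:,:2]-o)@uy,P[:,2]]
    for nm,lo,hi,x0,x1 in [("blk",.0285,.039,-.15,-.035),("base",.008,.016,-.07,.06),("knob",.133,.141,-.04,.04)]:
        m=(pp[:,2]>lo)&(pp[:,2]<hi)&(pp[:,0]>x0)&(pp[:,0]<x1)&(abs(pp[:,1])<.065); Q=pp[m]
        if m.sum()>20: print(n,nm,m.sum(),np.percentile(Q,[.5,50,99.5],0).round(4).tolist(),cv2.minAreaRect(Q[:,:2].astype(np.float32)))
    out.append(im["color"])
print(state()["position"],state()["joint_positions"].round(1))
cv2.imwrite("pics/i.png",np.hstack([cv2.resize(out[0],(512,384)),cv2.resize(out[1][140:260,200:290],(288,384))])[...,::-1])
E
```

```text
wrist blk 2622 [[-0.1196, -0.0213, 0.032], [-0.0749, 0.0009, 0.0338], [-0.0351, 0.0221, 0.0356]] ((-0.0775211900472641, 0.0004017353057861328), (0.043906982988119125, 0.08504880219697952), 89.84709167480469)
wrist base 2541 [[-0.0545, -0.0584, 0.0095], [0.0263, -0.0025, 0.0117], [0.0555, 0.0588, 0.0137]] ((0.0005584731698036194, 0.00031804293394088745), (0.11867380887269974, 0.11033288389444351), 89.9794692993164)
wrist knob 2346 [[-0.0197, -0.0194, 0.1335], [0.001, 0.0008, 0.1367], [0.0201, 0.021, 0.1385]] ((0.0003474270924925804, 0.0005830954760313034), (0.04206579923629761, 0.042567599564790726), 42.734718322753906)
side blk 387 [[-0.1195, -0.0228, 0.0289], [-0.0783, -0.0023, 0.035], [-0.036, 0.0238, 0.0383]] ((-0.07748562097549438, 0.00031230412423610687), (0.047774359583854675, 0.08474606275558472), 89.56071472167969)
side base 416 [[-0.0624, -0.0591, 0.0083], [-0.0133, -0.0375, 0.0129], [0.0548, 0.0603, 0.0157]] ((-0.006281696259975433, 0.0008828788995742798), (0.12045944482088089, 0.1236979216337204), 89.73414611816406)
side knob 150 [[-0.0197, -0.0216, 0.1333], [-0.0002, -0.0019, 0.1377], [0.0199, 0.0206, 0.1402]] ((0.00017952825874090195, -0.0008122175931930542), (0.042534396052360535, 0.03925246000289917), 79.0244140625)
[0.47788251 0.1794984  0.18768987] [-54.4  23.5  38.1 121.7 -22.1  41.2 -84.9]
```

View pics/i.png

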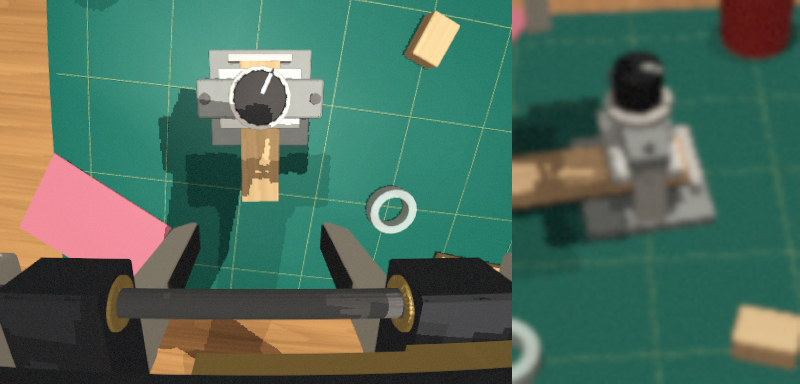

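The block sits at x≈-40 mm, y≈0, straight and flat, with the knob untouched at px (260,97). I go above the knob and wind the wrist back for the clockwise strokes.

apply_moves:
  translation:
    - [4,0,0]
    - [4.05,0,0]
    - [0,0,0]
    - [0,0,0]
    - [0,0,0]
  twist: [0,0,-10,-10,-10]
  claw: 1

```text
time_s: 18.73
position: [0.5552, 0.1886, 0.1826]
orientation: [-180.0, 0.1, 37.2]
ft_force: [-0.4, -0.2, -0.4]
gripper_width: 0.0926
grasp_force: 0.0
```

apply_moves:
  translation:
    - [0,0,0]
    - [0,0,0]
    - [0,0,0]
    - [0,0,0]
    - [0,0,0]
  twist: [-10,-10,-10,-10,-10]

```text
time_s: 19.35
position: [0.5551, 0.1886, 0.1828]
orientation: [-179.9, 0.0, 87.2]
ft_force: [0.3, -0.2, 0.5]
gripper_width: 0.0929
grasp_force: 0.0
```

apply_moves:
  translation:
    - [0,0,0]
    - [0,0,0]
    - [0,0,0]
    - [0,0,0]
    - [0,0,0]
  twist: [-10,-10,-10,0,0]

```text
time_s: 19.98
position: [0.5557, 0.1885, 0.1832]
orientation: [-180.0, -0.0, 116.7]
ft_force: [-0.8, -0.3, -0.4]
gripper_width: 0.0931
grasp_force: 0.0
```

```bash
cat > st.py <<'E'
from h import *
s=state(); print(s["time_s"],s["position"].round(4),s["orientation"].round(1),"F",s["ft_force"].round(2),"M",s["torque"].round(3),s["gripper_width"].round(4),s["grasp_force"],"q",s["joint_positions"].round(1),"tq7",s["joint_torque"][6].round(3))
E
python3 st.py; python3 - <<'E'
from h import *
im=grab("wrist");P=cloud(im)
m=(P[:,2]>.133)&(P[:,2]<.141)&(np.hypot(P[:,0]-.558,P[:,1]-.19)<.035); print(m.sum(),cv2.minEnclosingCircle(P[m][:,:2].astype(np.float32)),P[m].mean(0))
print([ (round(d["conf"],2),d["uv"]) for d in silhouettes("knob_mark","wrist")])
E
```

```text
1845 ((0.5578693151473999, 0.1893172711133957), 0.021891718730330467) [0.55732603 0.19027575 0.13677391]
[(0.89, [262.5, 194.0])]Traceback (most recent call last):
  File "st.py", line 2, in <module>
    s=state(); print(s["time_s"],s["position"].round(4),s["orientation"].round(1),"F",s["ft_force"].round(2),"M",s["torque"].round(3),s["gripper_width"].round(4),s["grasp_force"],"q",s["joint_positions"].round(1),"tq7",s["joint_torque"][6].round(3))
                                                                                                                                      ^^^^^^^^^^^^^^^^^^^^^^^^
AttributeError: 'float' object has no attribute 'round'
```

apply_moves:
  translation:
    - [0,0.23,0]
    - [0,0,3]
    - [0,0,3]
    - [0,0,2.5]
    - [0,0,1.5]
  twist: [0,0,0,0,0]

```text
time_s: 20.7
position: [0.5577, 0.1897, 0.0824]
orientation: [-179.9, 0.0, 116.9]
ft_force: [0.9, 0.5, -0.1]
gripper_width: 0.0927
grasp_force: 0.0
```

apply_moves:
  translation:
    - [0,0,0]
    - [0,0,0]
    - [0,0,0]
    - [0,0,0]
    - [0,0,0]
  twist: [0,0,0,0,0]
  claw: 0
  grip_force: 40

```text
time_s: 21.32
position: [0.5582, 0.1897, 0.084]
orientation: [180.0, 0.0, 116.9]
ft_force: [-0.2, 0.9, -0.1]
gripper_width: 0.0474
grasp_force: 0.0
```

apply_moves:
  translation:
    - [0,0,0]
    - [0,0,0]
    - [0,0,0]
  twist: [0,0,0]

```text
time_s: 21.7
position: [0.5571, 0.1892, 0.0838]
orientation: [-179.9, -0.0, 116.9]
ft_force: [-3.1, -1.9, 4.8]
gripper_width: 0.0415
grasp_force: 40.0
```

```bash
sed -i 's/s\["gripper_width"\].round(4)/round(s["gripper_width"],4)/;s/"tq7",.*/"tq7",round(float(s["joint_torque"][6]),3))/' st.py; python3 st.py
```

```text
21.7 [0.5571 0.1892 0.0838] [-179.9   -0.   116.9] F [-3.09 -1.91  4.83] M [-0.36   0.804  0.027] 0.0415 40.002068281173706 q [-26.5  33.3   3.2 115.3  -3.4  31.6   6. ] tq7 -0.01
```

Knob gripped. First stroke, which the minimum gap leaves safe, reading the torque at rest.

apply_moves:
  translation:
    - [0,0,0]
    - [0,0,0]
    - [0,0,0]
    - [0,0,0]
    - [0,0,0]
  twist: [8,8,8,8,0]

```text
time_s: 22.32
position: [0.5572, 0.1892, 0.0838]
orientation: [-179.9, 0.1, 84.8]
ft_force: [-4.0, -1.8, 5.3]
gripper_width: 0.0415
grasp_force: 40.0
```

```bash
python3 st.py
```

```text
22.325 [0.5572 0.1892 0.0838] [-1.799e+02  1.000e-01  8.480e+01] F [-3.96 -1.83  5.34] M [-0.511  0.708 -0.215] 0.0415 40.00301420688629 q [-32.7  33.8  12.5 115.7 -13.1  31.9 -16.3] tq7 -0.441
```

apply_moves:
  translation:
    - [0,0,0]
    - [0,0,0]
    - [0,0,0]
    - [0,0,0]
    - [0,0,0]
  twist: [10,10,10,10,0]

```text
time_s: 22.95
position: [0.5573, 0.1891, 0.0838]
orientation: [-180.0, 0.1, 44.8]
ft_force: [-2.5, -2.7, 5.9]
gripper_width: 0.0417
grasp_force: 40.0
```

```bash
python3 st.py; python3 - <<'E'
from h import *
for n in ["scene","side"]:
    im=grab(n)
    for l,h in [("knob_mark",.137),("collar_mark",.101)]:
        for d in silhouettes(l,n): 
            print(n,l,round(d["conf"],2),np.round(d["uv"],1),d["region"].sum(),(onplane(im,d["uv"],h)[0]-[.5578,.1895,0]).round(4))
E
```

```text
22.95 [0.5573 0.1891 0.0838] [-1.80e+02  1.00e-01  4.48e+01] F [-2.54 -2.68  5.9 ] M [-0.529  0.894 -0.184] 0.0417 40.00314652919769 q [-40.2  35.4  24.  116.2 -25.2  33.5 -44.1] tq7 -0.611
scene knob_mark 0.84 [246.8 311.8] 957 [ 0.2194 -0.355   0.137 ]
scene knob_mark 0.63 [287.2 163.5] 134 [ 0.0112 -0.0361  0.137 ]
scene knob_mark 0.22 [292.6 197.1] 2676 [ 0.0911 -0.1105  0.137 ]
scene collar_mark 0.84 [291.  168.7] 368 [-0.0039 -0.0043  0.101 ]
scene collar_mark 0.64 [247.1 319.5] 1345 [ 0.2095 -0.3445  0.101 ]
scene collar_mark 0.48 [394.2 161.9] 2156 [0.1357 0.1758 0.101 ]
scene collar_mark 0.2 [291.  198.3] 2549 [ 0.0627 -0.0798  0.101 ]
side knob_mark 0.55 [239.2 163.5] 220 [-0.0013 -0.0123  0.137 ]
side collar_mark 0.91 [240.1 169.8] 308 [0.0014 0.0046 0.101 ]
side collar_mark 0.71 [352.6 272.7] 729 [ 0.2165 -0.3375  0.101 ]
side collar_mark 0.62 [217.7 193.3] 543 [-0.0594 -0.0818  0.101 ]
```

Free-running torque at rest is about -0.2 Nm. I carry on with checks.

apply_moves:
  translation:
    - [0,0,0]
    - [0,0,0]
    - [0,0,0]
    - [0,0,0]
    - [0,0,0]
  twist: [8,8,8,0,0]

```text
time_s: 23.88
position: [0.5573, 0.189, 0.0838]
orientation: [180.0, 0.1, 20.9]
ft_force: [-4.3, -2.3, 5.7]
gripper_width: 0.0412
grasp_force: 40.0
```

```bash
python3 st.py
```

```text
23.875 [0.5573 0.189  0.0838] [1.80e+02 1.00e-01 2.09e+01] F [-4.27 -2.26  5.65] M [-0.61   0.872 -0.162] 0.0412 40.00187158584595 q [-44.5  36.8  30.8 116.5 -32.1  35.3 -60.9] tq7 0.147
```

apply_moves:
  translation:
    - [0,0,0]
    - [0,0,0]
    - [0,0,0]
    - [0,0,0]
    - [0,0,0]
  twist: [8,8,8,0,0]

```text
time_s: 24.5
position: [0.5573, 0.189, 0.0838]
orientation: [180.0, 0.1, -3.1]
ft_force: [-4.5, -2.8, 5.8]
gripper_width: 0.0416
grasp_force: 40.0
```

```bash
python3 st.py
```

```text
24.5 [0.5573 0.189  0.0838] [ 1.8e+02  1.0e-01 -3.1e+00] F [-4.49 -2.77  5.8 ] M [-0.584  0.964 -0.196] 0.0416 40.00183403491974 q [-48.6  38.7  37.8 116.7 -38.8  37.7 -78.1] tq7 0.146
```

apply_moves:
  translation:
    - [0,0,0]
    - [0,0,0]
    - [0,0,0]
    - [0,0,0]
    - [0,0,0]
  twist: [8,8,6,0,0]

```text
time_s: 25.12
position: [0.5572, 0.1889, 0.0838]
orientation: [179.9, 0.1, -25.1]
ft_force: [-3.8, -2.7, 6.5]
gripper_width: 0.0415
grasp_force: 40.0
```

```bash
python3 st.py
```

```text
25.125 [0.5572 0.1889 0.0838] [ 1.799e+02  1.000e-01 -2.510e+01] F [-3.85 -2.69  6.47] M [-0.599  1.078 -0.184] 0.0415 40.00171601772308 q [-52.   40.8  44.  116.9 -44.4  40.4 -94.2] tq7 0.152
```

apply_moves:
  translation:
    - [0,0,0]
    - [0,0,0]
    - [0,0,0]
    - [0,0,0]
    - [0,0,0]
  twist: [8,8,4,0,0]

```text
time_s: 25.75
position: [0.5572, 0.1889, 0.0838]
orientation: [179.9, 0.0, -45.1]
ft_force: [-3.7, -2.1, 6.4]
gripper_width: 0.0414
grasp_force: 40.0
```

```bash
python3 st.py
```

```text
25.75 [0.5572 0.1889 0.0838] [179.9   0.  -45.1] F [-3.65 -2.09  6.38] M [-0.515  1.053  0.081] 0.0414 40.00182509422302 q [ -54.8   43.1   49.5  117.1  -49.1   43.4 -109.3] tq7 -0.092
```

apply_moves:
  translation:
    - [0,0,0]
    - [0,0,0]
  twist: [0,0]

```text
time_s: 26.0
position: [0.5572, 0.1889, 0.0838]
orientation: [179.9, 0.0, -45.1]
ft_force: [-5.1, -3.5, 7.5]
gripper_width: 0.0412
grasp_force: 40.0
```

```bash
python3 st.py
```

```text
26.0 [0.5572 0.1889 0.0838] [179.9   0.  -45.1] F [-5.07 -3.52  7.51] M [-0.515  1.065  0.071] 0.0412 40.00190019607544 q [ -54.8   43.1   49.5  117.1  -49.1   43.4 -109.3] tq7 -0.093
```

apply_moves:
  translation:
    - [0,0,0]
    - [0,0,0]
    - [0,0,0]
  twist: [5,0,0]

```text
time_s: 26.38
position: [0.5572, 0.1889, 0.0838]
orientation: [179.9, 0.0, -50.1]
ft_force: [-3.4, -2.7, 7.0]
gripper_width: 0.0413
grasp_force: 40.0
```

```bash
python3 st.py; python3 - <<'E'
from h import *
rows=[]
for n in ["scene","side","wrist"]:
    im=grab(n); np.savez("/tmp/"+n+".npz",c=im["color"])
    c={"scene":(292,175),"side":(239,166),"wrist":(256,180)}[n]; r=26 if n!="wrist" else 100
    rows.append(cv2.resize(im["color"][c[1]-r:c[1]+r,c[0]-r:c[0]+r],(266,266),interpolation=cv2.INTER_CUBIC))
cv2.imwrite("pics/j.png",np.hstack(rows)[...,::-1])
E
```

```text
26.375 [0.5572 0.1889 0.0838] [179.9   0.  -50.1] F [-3.43 -2.66  7.03] M [-0.579  1.095  0.15 ] 0.0413 40.001837611198425 q [ -55.4   43.7   50.9  117.1  -50.2   44.2 -113.2] tq7 -0.088
```

View pics/j.png

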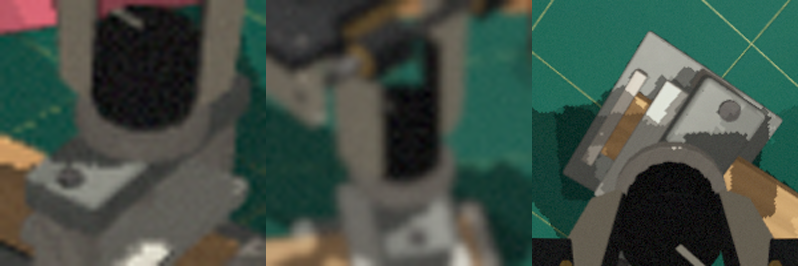

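The wrist view shows the knob line at crop px (690,255), turning with the fingers with no slip in the grip. The torque at rest rose by 0.27–0.34 Nm between yaw -25° and -50°, so the pad is bearing. I go on in small steps.

apply_moves:
  translation:
    - [0,0,0]
    - [0,0,0]
    - [0,0,0]
    - [0,0,0]
  twist: [4,4,0,0]

```text
time_s: 27.02
position: [0.5571, 0.1889, 0.0837]
orientation: [179.9, 0.0, -58.1]
ft_force: [-3.9, -3.2, 6.8]
gripper_width: 0.0415
grasp_force: 40.0
```

```bash
python3 st.py
```

```text
27.025 [0.5571 0.1889 0.0837] [179.9   0.  -58.1] F [-3.9  -3.17  6.84] M [-0.533  1.138  0.052] 0.0415 40.001875162124634 q [ -56.4   44.7   53.   117.2  -51.8   45.5 -119.4] tq7 -0.088
```

apply_moves:
  translation:
    - [0,0,0]
    - [0,0,0]
    - [0,0,0]
    - [0,0,0]
  twist: [4,4,0,0]

```text
time_s: 27.52
position: [0.5571, 0.1889, 0.0838]
orientation: [179.9, -0.0, -66.1]
ft_force: [-3.6, -1.8, 6.5]
gripper_width: 0.0416
grasp_force: 40.0
```

```bash
python3 st.py
```

```text
27.525 [0.5571 0.1889 0.0838] [179.9  -0.  -66.1] F [-3.63 -1.76  6.49] M [-0.492  1.123  0.091] 0.0416 40.00186622142792 q [ -57.3   45.7   55.   117.2  -53.4   46.8 -125.8] tq7 -0.088
```

The torque stays on the plateau, so the ratchet is slipping. Estimated slip is 21–35°. I let go, rise and check the marks.

apply_moves:
  translation:
    - [0,0,0]
    - [0,0,0]
    - [0,0,0]
    - [0,0,0]
    - [0,0,0]
  twist: [0,0,0,0,0]
  claw: 1

```text
time_s: 28.15
position: [0.5581, 0.1897, 0.0836]
orientation: [-180.0, -0.0, -66.1]
ft_force: [1.1, -0.1, -0.3]
gripper_width: 0.0871
grasp_force: 0.0
```

apply_moves:
  translation:
    - [0,0,0]
    - [0,0,-3]
    - [0,0,-3]
    - [0,0,-4]
    - [0,0,0]
  twist: [0,0,0,0,0]

```text
time_s: 28.78
position: [0.5595, 0.1896, 0.1861]
orientation: [-179.8, -0.0, -66.1]
ft_force: [0.0, -0.5, -0.2]
gripper_width: 0.0929
grasp_force: 0.0
```

```bash
python3 st.py; python3 - <<'E'
from h import *
out=[]
for n,c,r in [("wrist",None,45),("scene",(292,172),26),("side",(239,166),26)]:
    im=grab(n); f=K(im)
    if c is None:
        Mi=np.linalg.inv(im["M"]); 
        p,_=cv2.projectPoints(np.array([[.5578,.1895,.137],[.5578,.1895,.101]]),cv2.Rodrigues(Mi[:3,:3])[0],Mi[:3,3],np.array([[f,0,im["cx"]],[0,f,im["cy"]],[0,0,1]]),np.array([im["k1"],0,0,0,0.])); print(p.ravel()); c=p[0,0].astype(int)
    out.append(cv2.resize(im["color"][max(c[1]-r,0):c[1]+r,c[0]-r:c[0]+r],(266,400) if 0 else (266,266),interpolation=cv2.INTER_CUBIC))
    g=im["color"].astype(float).mean(2)
    # unwrap knob top and collar top: brightness against world angle
    ang=np.radians(np.arange(0,360,4)); 
    E=np.linalg.inv(im["M"]); 
    for h,rr in [(.137,(.012,.015,.018)),(.101,(.023,.025,.027))]:
        v=0
        for q in rr:
            X=np.c_[.5578+q*np.cos(ang),.1895+q*np.sin(ang),np.full(len(ang),h)]
            p,_=cv2.projectPoints(X,cv2.Rodrigues(E[:3,:3])[0],E[:3,3],np.array([[f,0,im["cx"]],[0,f,im["cy"]],[0,0,1]]),np.array([im["k1"],0,0,0,0.]))
            v=v+cv2.remap(g.astype(np.float32),p[:,:,0].astype(np.float32),p[:,:,1].astype(np.float32),cv2.INTER_LINEAR).ravel()/3
        print(n,h,v.astype(int).tolist())
cv2.imwrite("pics/k.png",np.hstack(out)[...,::-1])
E
```

```text
28.775 [0.5595 0.1896 0.1861] [-179.8   -0.   -66.1] F [ 0.04 -0.5  -0.21] M [0.124 0.03  0.023] 0.0929 0.0 q [ -62.5   39.6   63.7  112.6  -43.7   56.  -133.4] tq7 -0.339
[263.03778475 198.84883194 262.80874606 187.09582287]
wrist 0.137 [15, 15, 18, 13, 19, 18, 14, 13, 15, 16, 13, 14, 12, 13, 13, 11, 12, 14, 11, 12, 13, 11, 14, 15, 16, 14, 16, 16, 19, 17, 15, 14, 15, 14, 18, 14, 16, 14, 27, 91, 145, 151, 96, 41, 35, 36, 37, 39, 37, 37, 38, 38, 38, 28, 17, 14, 18, 19, 17, 16, 19, 23, 22, 25, 21, 26, 25, 22, 18, 19, 21, 24, 23, 19, 14, 17, 23, 19, 20, 18, 13, 18, 14, 13, 17, 18, 17, 15, 17, 15]
wrist 0.101 [96, 96, 98, 98, 95, 95, 93, 93, 85, 72, 61, 49, 41, 37, 27, 13, 17, 13, 15, 11, 15, 13, 14, 13, 12, 17, 19, 19, 17, 14, 12, 12, 14, 21, 54, 108, 113, 51, 36, 36, 38, 37, 37, 46, 39, 39, 44, 36, 40, 75, 82, 87, 92, 92, 94, 97, 124, 113, 95, 96, 107, 122, 172, 180, 182, 183, 184, 190, 186, 189, 184, 189, 187, 184, 180, 182, 187, 182, 184, 182, 182, 182, 179, 176, 162, 114, 96, 97, 96, 96]
scene 0.137 [20, 20, 18, 16, 16, 18, 20, 21, 20, 19, 19, 20, 21, 21, 20, 20, 19, 20, 21, 22, 22,
[... 754 characters left out ...]
, 25, 25, 24, 23, 24, 24, 25, 25, 26, 25, 25, 27, 29, 32, 34, 37, 41, 46, 51, 58, 64, 67, 69, 68, 67, 65, 60, 54, 47, 41, 37, 32, 27, 23, 21, 19, 18, 17, 17, 18, 18, 18, 18, 17, 16, 17, 18, 19, 19, 19, 18, 17, 18, 21, 22, 23, 22, 21, 20, 18, 17, 16, 15, 15, 16, 18, 19, 21, 23, 24, 26, 27, 27]
side 0.101 [79, 80, 81, 81, 80, 77, 75, 71, 63, 54, 43, 32, 22, 19, 20, 17, 16, 18, 21, 23, 23, 21, 20, 19, 18, 16, 15, 15, 15, 15, 14, 12, 12, 13, 19, 31, 46, 64, 81, 100, 114, 122, 126, 123, 118, 108, 98, 91, 86, 83, 84, 84, 85, 86, 87, 88, 90, 93, 101, 114, 129, 139, 144, 148, 149, 150, 151, 149, 147, 146, 147, 147, 148, 149, 148, 147, 146, 144, 143, 141, 139, 138, 132, 122, 112, 101, 90, 82, 79, 78]
```

View pics/k.png

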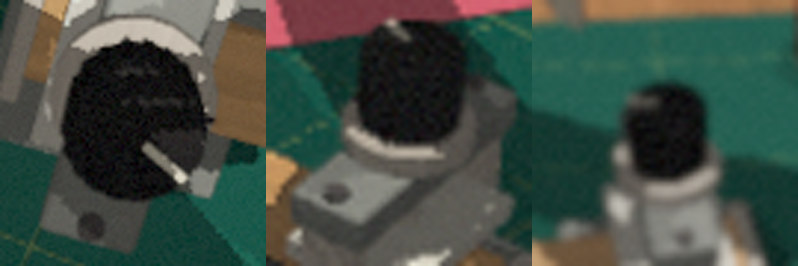

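All ten pictures are used, so I go on by numbers. The knob line now stands at about 163°. The collar line is hidden behind the knob from these views, so I bring the wrist camera round to the robot's side.

apply_moves:
  translation:
    - [0,0,0]
    - [0,0,0]
    - [-4.3,2.5,0]
    - [-4.3,2.5,0]
    - [-4.3,2.5,0]
  twist: [-8,-7,0,0,0]

```text
time_s: 29.55
position: [0.4167, 0.243, 0.1825]
orientation: [179.9, -0.0, -51.1]
ft_force: [0.7, 1.5, -0.1]
gripper_width: 0.0931
grasp_force: 0.0
```

apply_moves:
  translation:
    - [0,0,0]
    - [0,0,0]
  twist: [0,0]

```text
time_s: 29.8
position: [0.419, 0.2431, 0.1833]
orientation: [180.0, -0.0, -51.1]
ft_force: [0.2, 0.4, 0.5]
gripper_width: 0.0927
grasp_force: 0.0
```

```bash
cat > marks.py <<'E'
from h import *
im=grab("wrist"); f=K(im); E=np.linalg.inv(im["M"]); print("cam",im["M"][:3,3].round(3))
km=np.array([[f,0,im["cx"]],[0,f,im["cy"]],[0,0,1]]); g=im["color"].astype(np.float32).mean(2)
P=cloud(im); m=(P[:,2]>.134)&(P[:,2]<.14)&(np.hypot(P[:,0]-.558,P[:,1]-.19)<.035); c=cv2.minEnclosingCircle(P[m][:,:2].astype(np.float32)); print(m.sum(),c)
c=np.array(c[0]) if m.sum()>200 else np.array([.5578,.1895])
def ring(a,rr,h):
    out=[]
    for q in rr:
        X=np.c_[c[0]+q*np.cos(a),c[1]+q*np.sin(a),np.full(len(a),h)]
        p,_=cv2.projectPoints(X,cv2.Rodrigues(E[:3,:3])[0],E[:3,3],km,np.array([im["k1"],0,0,0,0.]))
        out.append(cv2.remap(g,p[:,:,0].astype(np.float32),p[:,:,1].astype(np.float32),cv2.INTER_LINEAR).ravel())
    return np.array(out)
a=np.radians(np.arange(90,270,4)); print(np.degrees(a).astype(int).tolist())
v=ring(a,[.010,.012,.014,.016,.018],.137); w=np.clip(v.mean(0)-40,0,None); print("knob",v.mean(0).astype(int).tolist(), "ang",np.degrees((w*a).sum()/max(w.sum(),1)))
for r in (.022,.0235,.025,.0265): print("collar",r,ring(a,[r],.101)[0].astype(int).tolist())
E
python3 st.py; python3 marks.py
```

```text
29.8 [0.419  0.2431 0.1833] [180.   -0.  -51.1] F [0.22 0.42 0.51] M [ 0.158  0.071 -0.028] 0.0927 0.0 q [ -79.5   31.8   64.9  125.4  -40.2   47.6 -129.8] tq7 -0.021
cam [0.47  0.182 0.374]
2658 ((0.5569950938224792, 0.18935397267341614), 0.02171793393790722)
[90, 94, 98, 102, 106, 110, 114, 118, 122, 126, 130, 134, 138, 142, 146, 150, 154, 158, 162, 166, 170, 174, 178, 182, 186, 190, 194, 198, 202, 206, 210, 214, 218, 222, 226, 230, 234, 238, 242, 246, 250, 254, 258, 262, 266]
knob [59, 61, 60, 60, 61, 63, 63, 63, 64, 64, 65, 67, 66, 67, 71, 104, 185, 243, 239, 144, 71, 71, 72, 72, 72, 73, 73, 72, 73, 72, 73, 73, 72, 71, 72, 72, 72, 71, 70, 70, 70, 68, 68, 67, 66] ang 175.70702485848724
collar 0.022 [66, 79, 130, 126, 115, 150, 185, 175, 189, 174, 181, 211, 208, 203, 215, 229, 217, 218, 206, 208, 210, 222, 218, 211, 188, 68, 181, 205, 223, 216, 217, 221, 211, 220, 235, 226, 232, 219, 223, 237, 234, 229, 232, 220, 228]
collar 0.0235 [159, 160, 213, 223, 212, 188, 220, 226, 223, 227, 222, 228, 231, 232, 232, 235, 235, 234, 226, 233, 234, 234, 233, 234, 209, 81, 211, 226, 235, 236, 237, 238, 234, 238, 239, 238, 236, 235, 237, 235, 237, 237, 235, 233, 234]
collar 0.025 [223, 224, 225, 226, 226, 228, 224, 228, 230, 230, 228, 229, 233, 232, 234, 234, 234, 235, 234, 234, 234, 235, 236, 237, 226, 76, 228, 239, 238, 237, 235, 235, 237, 239, 238, 239, 239, 237, 238, 236, 236, 238, 236, 235, 233]
collar 0.0265 [223, 224, 221, 217, 221, 225, 216, 225, 210, 205, 216, 215, 215, 193, 213, 214, 199, 188, 185, 190, 212, 195, 191, 182, 180, 89, 189, 191, 170, 200, 204, 187, 177, 189, 214, 215, 208, 202, 211, 217, 224, 218, 226, 223, 228]
```

Slip is about 30° (knob line 160°, collar line 190°), inside the 17–66° window. The collar's 155° of travel agrees with no spring-back. One last block check, then I hand in.

```bash
python3 - <<'E'
from h import *
o=np.array([.5575,.189]); a=np.radians(6.9); ux=np.array([np.cos(a),np.sin(a)]);uy=np.array([-ux[1],ux[0]])
im=grab("wrist"); P=cloud(im); pp=np.c_[(P[:,:2]-o)@ux,(P[:,:2]-o)@uy,P[:,2]]
m=(pp[:,2]>.0295)&(pp[:,2]<.039)&(pp[:,0]>-.15)&(pp[:,0]<-.035)&(abs(pp[:,1])<.04); Q=pp[m]
print(m.sum(),np.percentile(Q,[.5,50,99.5],0).round(4).tolist(),cv2.minAreaRect(Q[:,:2].astype(np.float32)))
A=np.c_[Q[:,:2],np.ones(len(Q))]; k=np.linalg.lstsq(A,Q[:,2],rcond=None)[0]; print("tilt",k)
ok=abs(Q[:,0].min()+.12)<.003 and abs(k[0])<.05 and abs(k[1])<.05
if ok: print(sign_off())
E
```

```text
3151 [[-0.1188, -0.0218, 0.0318], [-0.0765, -0.0002, 0.0337], [-0.0354, 0.0221, 0.0357]] ((-0.07714702934026718, 3.83574515581131e-05), (0.04466133564710617, 0.08436574786901474), 89.83958435058594)
tilt [ 0.00144714 -0.00213401  0.03383904]
the job is handed in; nothing more can be done
None
```

The block lies flat and centred against the backstop, clamped under the platen, and the knob has slipped about 30° (one click, next not reached); nothing else was touched, the clamping force could not be read directly, and the job is handed in at about 30 s with no verdict returned.

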